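# Unlid the display mug and pack it in its cradle

### The arm

A 6-joint arm with a two-finger parallel gripper is mounted at the origin on the work surface. World frame = base frame: x ahead of the robot, y to its left, z up, the work surface at z = 0. Lengths are in m, angles in rad, forces in N, time in s.
With the tool pointing down it reaches from about 0.375 to 0.9 m from the base axis. Payload 3.1 kg.
Tool frame: the origin (TCP) lies at the very end of the fingers, on their centre line; the grasp point (between the pads) lies 19 mm behind it; z points along the fingers, y is the line along which they close (so a half turn about z gives the same grasp; the last joint's range is limited). The gripper opens to 85 mm and grips with 20 to 120 N. Pads are 22 mm wide; open, the fingers measure 114 mm over their backs; the gripper's body (76 mm by 85 mm) begins 54 mm behind the grasp point. The pads swing forward as they close: fully open they stand 13 mm farther back than shut.
Start: joints at [-1.31, 0.527, 1.433, -0, 1.181, -0.178], TCP at [0.266, -0.565, 0.231] pointing down, gripper open.
Joint ranges: [-3.08, 3.08], [-0.75, 2.2], [0.22, 2.44], [-1.43, 4.57], [0, 2.65], [-2.85, 2.85]. Speed limits (rad/s): [2.79, 2.79, 3.14, 3.14, 3.14, 3.14].

### API

Orientations are given as a unit quaternion [x, y, z, w].
In Python, from station import manip, vision gives the robot as it stands.
- The arm moves only by the tool drive_tool, never from a script. Its argument "deltas" is a list that holds one entry, the list of rows, each a list of 4 numbers: the shift along the tool's x, y, z in mm, then the turn about the tool's z in rad. A call has 1 to 5 rows; each row is the pose to reach, as a shift and turn from the pose commanded when the call began, along the tool's axes at that moment; what a row does not reach only later rows make up. A row lasts 1/12 s, in which the tool goes at most 41.7 mm and 7.16 degrees, less where a joint would pass 70% of its speed; a pose out of reach is approached as far as the arm can. A call with a gripper value outside its range is refused whole. "jaw" is the finger opening in mm, from 0 to 85.4, set as the call begins (left out, the last holds). The fingers move at their own pace and stop on an object; "force" is the grip in N (left out, the last holds). Time passes only in rows, so rows that repeat a pose let the fingers close. It gives the time, the measured TCP pose, the force, the opening and the grip force at its end, in the units of the state.
- manip.sense(): the state, without advancing time (a new reading comes with each control period).
- vision.snapshot(name): name is "side" or "top"; returns the picture (480x640x3 uint8, red, green, blue); there is no depth.
- vision.camera_model(name): a dict with "camera_matrix" (3x3 intrinsics, pixels), "rvec" (rotation vector, rad) and "tvec" (3), from world to camera coordinates, as OpenCV has them. Camera axes: x right, y down, z forward; pixel columns grow to the right and rows downward; lengths in m; the calibration is good to about 2 mm. A picture is of the moment at which its call begins. camera_model takes no time and is no camera call.
- manip.sign_off(): hands the job in; it is judged then, once.
The state is a dict: "t": time; "q": joint angles; "qd": joint speeds; "tau": joint torques, N m; "tcp_pos": TCP position; "tool_rot": TCP orientation; "force": force on the tool from outside, world axes, zero at the start; "ft_torque": the same for the moment, N m; "finger_gap": opening from 0.0 (shut) to 1.0 (fully open); "gripper_force": force on a finger pad.
Only numpy, scipy, OpenCV 4.12 (cv2) and the standard library are available. Lean on these libraries where they do the work, as an engineer would, in place of code of your own. Each camera call takes 0.05 s, during which the arm holds its last target. There are 200 camera calls.

### The job

Get the lidded mug ready for packing: lift it off the display stand by its handle, with its lid on, and set it down upright on the square cork mat. Take the lid off and put it knob up on the middle of the round cork coaster; then take the mug again, this time by its body and not by the handle, and stand it in the plywood cradle close in front of the two blocks with its handle in the gap between them. Keep the mug upright, do not drop the mug or the lid, and leave the other pottery and the pegs where they are.

Things in the scene. Friction and masses are not known exactly. Their poses are not given: they have to be found in the camera images.
- mug: blue glazed mug with a straight round body, 60 mm outer diameter, 85 mm high, wall 4.5 mm, about 0.25 kg; at the start it stands on the stand with the lid on. Origin: centre of its underside; z up its axis; its handle sticks out along its +x
- mug_handle: the mug's D-shaped handle, a fixed part of the mug (same origin and axes): a bar 12 mm thick, its upper arm at 70 mm and lower arm at 24 mm above the mug's underside, its upright grip centred 63 mm from the mug's axis; it reaches out to 69 mm from the axis
- mug_grip (a point): point in the handle's upper outer corner, 56 mm out from the mug's axis along mug +x and 60 mm above its underside: a place to pinch the 12 mm handle from above, fingers closing along mug y; axes as the mug's
- lid: loose round wooden lid, 72 mm across (wider than the mug), 50 g: a plug 45 mm across and 6 mm deep underneath hangs loosely in the mug's 51 mm mouth, then a 7 mm disc, then a knob. Origin: centre of the plug's underside, z up; on the mug the origin is 79 mm above the mug's underside. It stands level on its plug when put on a flat surface
- lid_knob (a point): middle of the lid's upright round knob (18 mm across, 24 mm high), 25 mm above the lid's origin; the knob's top is at 37 mm
- stand: fixed wooden display stand, 100 x 100 mm, 80 mm high; origin at its underside's centre
- mat: fixed square cork mat, 130 x 130 mm, 4 mm thick; origin at its underside's centre
- mat_top (a point): centre of the mat's upper face, axes along its edges
- coaster: fixed round cork coaster, 100 mm across, 8 mm thick; origin at its underside's centre
- coaster_top (a point): centre of the coaster's upper face
- cradle: fixed plywood packing cradle: board 155 mm along its x (-59.5 to 95.5) by 110 mm, 10 mm thick; two upright blocks, tops 65 mm above the table, span x 43 to 88 mm and y 14 to 46 mm on either side; the 28 mm gap between them, open above and at its ends, is for the mug's handle. Origin: underside, below the mug's place (mug's axis there, handle along +x in the gap)
- cradle_top (a point): centre of the mug's place on the cradle board's upper face (10 mm above the table); axes as the cradle's, +x towards the gap
- tall_mug: a taller mug of the same blue glaze, without a lid, 74 mm across, 92 mm high (leave alone); origin at its underside's centre
- bowl: a blue bowl, 110 mm across, 50 mm high (leave alone); origin at its underside's centre
- plate: a reddish plate, 120 mm across, 20 mm high (leave alone); origin at its underside's centre
- tumbler: a blue tumbler without handle, 70 mm across, 90 mm high (leave alone); origin at its underside's centre
- jar: a white jar with a wooden cap, 60 mm across, 85 mm high (leave alone); origin at its underside's centre
- peg0: a wooden clothes peg lying flat, 70 x 10 x 10 mm (leave alone); origin at its underside's centre
- peg1: another wooden clothes peg lying flat, 70 x 10 x 10 mm (leave alone); origin at its underside's centre
- stand_top (a point): centre of the stand's upper face, 80 mm above the table
Not all that is in view belongs to the job. Several things have the shape of the lid; the one meant has the colours described above.

How it is judged:
By the outcome, as a careful person would: the job done as asked, in the order asked, and still so for the second after the job is handed in, with the robot touching nothing.
It also fails if it takes over 72 s, if anything falls off the work surface, if the arm or the gripper's body presses on something with over 40 N, if the wrist force passes 120 N, or if a joint passes its speed limit or range.

## Working session

There is one attempt and no reset: what is moved stays moved. The work goes in short steps, Python scripts to look and compute and a tool call to move; the robot and the scene stay as the last step left them, time stands still between calls to the robot, and variables do not carry over. Pictures are saved under pics/ and viewed, at most 10 in all, crops included, and the job is handed in when it is done.

Besides the shell and the picture viewer there is one more tool, called after "Call:" as name([rows], argument=value, ...), one row to a line, values as JSON. drive_tool: Moves the arm, as the interface text tells. Its arguments: {"type":"object","properties":{"deltas":{"type":"array"},"jaw":{"type":"number"},"force":{"type":"number"}},"required":["deltas"]}

```bash
mkdir -p pics; python3 - <<'E'
from station import manip, vision
import cv2,numpy as np
for n in("top","side"):
    im=vision.snapshot(n);cv2.imwrite(f"pics/{n}0.png",im[...,::-1])
    c=vision.camera_model(n);R=cv2.Rodrigues(np.array(c["rvec"]))[0];print(n,c["camera_matrix"],(-R.T@np.array(c["tvec"]).ravel()).round(3),R.round(3).tolist())
s=manip.sense();print(s["t"],s["tcp_pos"],s["tool_rot"],s["finger_gap"])
E
```

```text
top [[565.35180597   0.         319.52558919]
 [  0.         565.35180597 235.33591629]
 [  0.           0.           1.        ]] [0.457 0.035 1.35 ] [[-0.029, -0.999, 0.025], [-0.996, 0.026, -0.08], [0.079, -0.028, -0.996]]
side [[582.59812372   0.         318.3821521 ]
 [  0.         582.59812372 241.46566975]
 [  0.           0.           1.        ]] [-0.036  0.81   1.165] [[-0.798, -0.602, -0.007], [-0.434, 0.584, -0.686], [0.417, -0.545, -0.727]]
0.1 [ 0.26597012 -0.56487358  0.23041394] [ 9.75912789e-01  2.18158804e-01 -4.27381358e-05 -9.81275763e-04] 1.0012953916203575
```

View pics/top0.png

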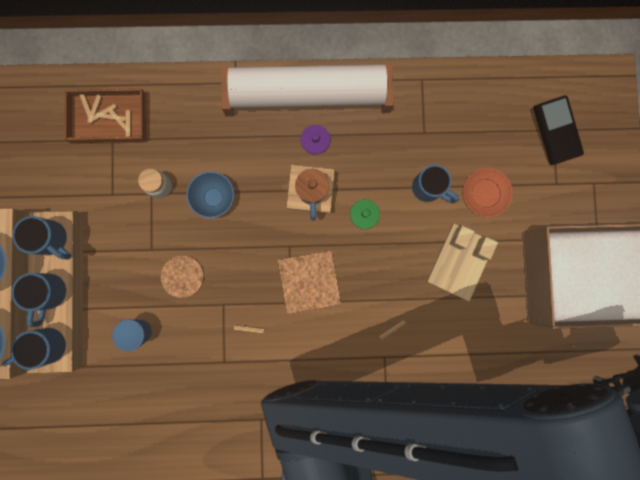

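View pics/side0.png

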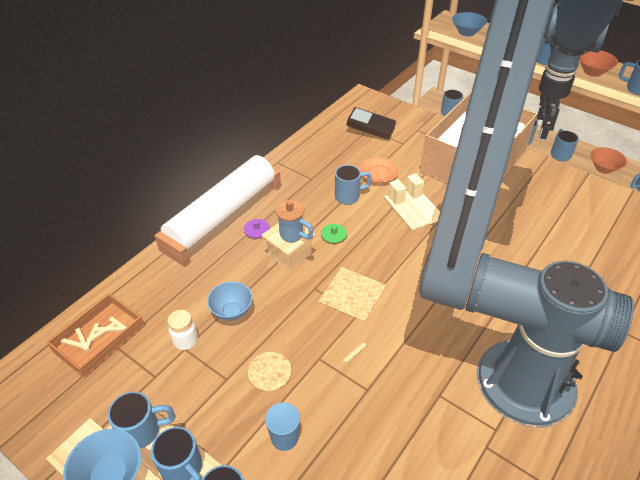

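The top view shows the lidded mug on the stand at (312,186) with its handle towards the robot (313,212). The mat is at (309,282), the coaster at (182,277), and the cradle at (463,262) with blocks at (458,237) and (485,248). The purple and green lids are decoys. The side view agrees: lid at (290,210), handle at (306,230).

```bash
cat > h.py <<'E'
import cv2,numpy as np
from station import manip, vision
def cam(n):
    c=vision.camera_model(n);return np.array(c["camera_matrix"]),np.array(c["rvec"]),np.array(c["tvec"]).ravel()
def ray(n,uv,z):
    K,r,t=cam(n);R=cv2.Rodrigues(r)[0];o=-R.T@t;d=R.T@np.linalg.inv(K)@np.array([uv[0],uv[1],1.]);return o+d*(z-o[2])/d[2]
def proj(n,p):
    K,r,t=cam(n);return cv2.projectPoints(np.float64(p).reshape(-1,1,3),r,t,K,None)[0].reshape(-1,2)
def snap(n,f):
    im=vision.snapshot(n)[...,::-1].copy();cv2.imwrite(f"pics/{f}.png",im);return im
def crop(im,x,y,w,h,k): return cv2.resize(im[y:y+h,x:x+w],None,fx=k,fy=k,interpolation=cv2.INTER_CUBIC)
def tri(a,b):
    P=[]
    for n in("top","side"):
        K,r,t=cam(n);P.append(K@np.c_[cv2.Rodrigues(r)[0],t])
    X=cv2.triangulatePoints(P[0],P[1],np.float64(a),np.float64(b)).ravel();return X[:3]/X[3]
def comps(im,box,lo,hi,amin=60):
    x,y,w,h=box;m=cv2.inRange(cv2.cvtColor(im[y:y+h,x:x+w],cv2.COLOR_BGR2HSV),np.array(lo),np.array(hi))
    m=cv2.morphologyEx(m,cv2.MORPH_CLOSE,np.ones((3,3)))
    return [c+np.array([x,y]) for c in cv2.findContours(m,cv2.RETR_EXTERNAL,cv2.CHAIN_APPROX_NONE)[0] if cv2.contourArea(c)>=amin]
E
python3 - <<'E'
from h import *
t=cv2.imread("pics/top0.png");s=cv2.imread("pics/side0.png")
h=cv2.cvtColor(t,cv2.COLOR_BGR2HSV);hs=cv2.cvtColor(s,cv2.COLOR_BGR2HSV)
for nm,u,v in[("lid",305,190),("handle",313,211),("mat",309,282),("matdark",300,290),("coaster",182,277),("cradle",463,262),("block",458,231),("table",250,260),("stand",295,190),("body",0,0)]: print(nm,np.median(h[v-2:v+3,u-2:u+3].reshape(-1,3),0))
print("side lid",hs[212,283],"handle",hs[230,307])
a=crop(t,270,155,80,70,5);b=crop(t,420,215,80,90,5)
c=crop(s,255,190,80,80,5);d=crop(s,375,165,80,80,5)
cv=np.zeros((900,800,3),np.uint8);cv[:350,:400]=a;cv[:450,400:]=b;cv[450:850,:400]=c;cv[450:850,400:]=d
cv2.imwrite("pics/z.png",cv2.resize(cv,(533,600)))
E
```

```text
lid [ 11. 148. 137.]
handle [104.  82. 115.]
mat [ 13. 125. 169.]
matdark [ 13. 124. 171.]
coaster [ 13. 125. 184.]
cradle [ 17.  99. 199.]
block [ 18.  99. 112.]
table [ 14. 130. 126.]
stand [ 14. 119. 169.]
body [nan nan nan]
side lid [ 12 137 231] handle [ 24  73 254]
  return _methods._mean(a, axis=axis, dtype=dtype,
  ret = um.true_divide(
```

View pics/z.png

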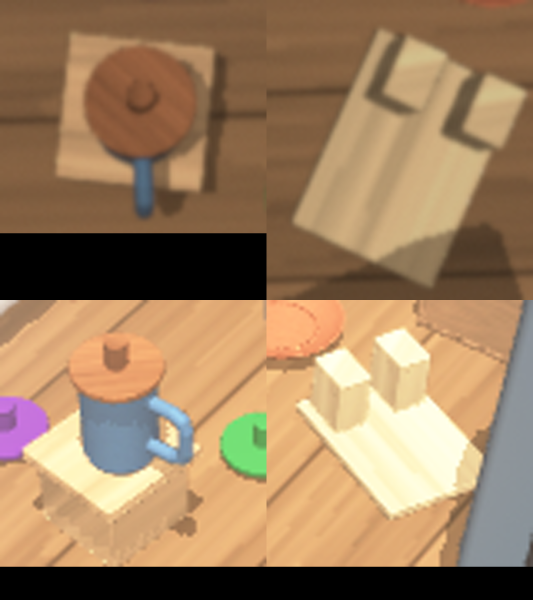

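Close-up: lid centre at about (312,185) with the handle straight below it. The cradle board corners are at about (455,223), (498,243), (470,300) and (428,282), with the blocks at the top right. The crops are clear enough to measure from.

```bash
python3 - <<'E'
from h import *
t=cv2.imread("pics/top0.png");s=cv2.imread("pics/side0.png")
def big(c): return max(c,key=cv2.contourArea)
lid=big(comps(t,(285,160,55,50),(5,138,60),(13,255,255)));e=cv2.fitEllipse(lid);print("lid px",e,cv2.contourArea(lid))
L=ray("top",e[0],.172);print("lid xy",L, "diam",e[1][0]/565*1.18, e[1][1]/565*1.18)
ls=big(comps(s,(265,195,45,40),(5,110,60),(15,255,255)))
print("side lid box",cv2.boundingRect(ls),"proj",proj("side",[L,L+[0,0,.024]]),cv2.fitEllipse(ls))
hd=comps(t,(290,195,45,30),(95,50,30),(125,255,255),10)
for c in hd:
    m=c.reshape(-1,2);print("blue",cv2.boundingRect(c));
m=cv2.inRange(cv2.cvtColor(t,cv2.COLOR_BGR2HSV),np.array((95,50,30)),np.array((125,255,255)))[195:225,290:335]
yy,xx=np.nonzero(m);yy+=195;xx+=290
g=[(y,xx[yy==y].mean(),(yy==y).sum()) for y in np.unique(yy)];print(g)
rows=[(x,y) for y,x,n in g if y>=205 and n>=3]
P=np.array([ray("top",p,.156)[:2] for p in rows]);v=P-L[:2];print("handle",P[0],P[-1],np.degrees(np.arctan2(v[:,1],v[:,0])))
for nm,bx,lo,hi,z in[("mat",(265,240,90,85),(8,100,145),(18,255,255),.004),("coast",(150,245,65,65),(8,100,145),(18,255,255),.008),("cradle",(422,215,82,90),(12,40,60),(26,115,255),.010),("stand",(280,158,62,62),(10,60,150),(20,137,255),.08)]:
    c=big(comps(t,bx,lo,hi));c=cv2.convexHull(c);b=cv2.boxPoints(cv2.minAreaRect(c))
    B=np.array([ray("top",p,z) for p in b])[:,:2];d=np.diff(B,axis=0)
    print(nm,"center",B.mean(0).round(4),"sides",np.linalg.norm(d,axis=1).round(4)[:2],"dirs",np.degrees(np.arctan2(d[:,1],d[:,0])).round(1)[:2],b.round(1).tolist())
for nm,bx in[("bowl",(180,165,60,60)),("tall",(405,155,60,55)),("tumbler",(105,310,60,50))]:
    c=big(comps(t,bx,(95,40,20),(125,255,255)));x,y,w,h=cv2.boundingRect(c);print(nm,ray("top",(x+w/2,y+h/2),.05),w,h)
for p in[(249,328),(392,329),(366,214),(316,140),(487,192)]:print(p,ray("top",p,.01).round(3))
E
```

```text
lid px ((311.80279541015625, 184.96893310546875), (31.249736785888672, 32.022315979003906), 99.39279174804688) 784.0
lid xy [0.65708358 0.01571137 0.172     ] diam 0.06526493700415688 0.06687846523048603
side lid box (265, 195, 45, 33) proj [[290.91352335 208.09406178]
 [290.5079986  200.96220539]] ((286.1824951171875, 208.12518310546875), (31.045000076293945, 53.33611297607422), 86.28683471679688)
blue (310, 203, 5, 16)
[(np.int64(203), np.float64(312.0), np.int64(5)), (np.int64(204), np.float64(312.5), np.int64(4)), (np.int64(205), np.float64(312.5), np.int64(4)), (np.int64(206), np.float64(312.5), np.int64(4)), (np.int64(207), np.float64(312.5), np.int64(4)), (np.int64(208), np.float64(312.5), np.int64(4)), (np.int64(209), np.float64(312.5), np.int64(4)), (np.int64(210), np.float64(312.5), np.int64(4)), (np.int64(211), np.float64(312.5), np.int64(4)), (np.int64(212), np.float64(312.5), np.int64(4)), (np.int64(213), np.float64(312.5), np.int64(4)), (np.int64(214), np.float64(312.5), np.int64(4)), (np.int64(215), np.float64(312.5), np.int64(4)), (np.int64(216), np.float64(313.0), np
[... 719 characters left out ...]
nter [ 0.4918 -0.3406] sides [0.1624 0.1189] dirs [ -27.3 -116.5] [[425.5, 281.79998779296875], [453.79998779296875, 220.5], [498.8999938964844, 241.3000030517578], [470.6000061035156, 302.6000061035156]]
stand center [0.666  0.0183] sides [0.1003 0.0994] dirs [ -7.  -97.1] [[286.1000061035156, 207.60000610351562], [290.5, 164.0], [334.0, 168.39999389648438], [329.6000061035156, 212.0]]
bowl [0.66009178 0.24818849 0.05      ] 47 46
tall [ 0.67430766 -0.27535693  0.05      ] 45 37
tumbler [0.34464445 0.42976494 0.05      ] 37 31
(249, 328) [0.35  0.169 0.01 ]
(392, 329) [ 0.338 -0.166  0.01 ]
(366, 214) [ 0.611 -0.115  0.01 ]
(316, 140) [ 0.794 -0.     0.01 ]
(487, 192) [ 0.657 -0.409  0.01 ]
```

Call:
drive_tool([
  [[33,-23,-10,0],[66,-46,-20,0],[99,-69,-30,0],[132,-92,-40,0],[165,-115,-40,0]],
], jaw=50, force=80)

```text
t: 0.52
tcp_pos: [0.3675, -0.3904, 0.2728]
tool_rot: [0.976, 0.218, 0.001, 0.001]
force: [1.8, -1.3, -0.1]
finger_gap: 0.587
gripper_force: 0.0
```

Call:
drive_tool([
  [[33,-23,0,0],[66,-46,0,0],[99,-69,0,0],[132,-92,0,0],[165,-115,0,0]],
])

```text
t: 0.93
tcp_pos: [0.4671, -0.2149, 0.2711]
tool_rot: [0.976, 0.218, -0.0, -0.0]
force: [0.4, 0.1, 0.5]
finger_gap: 0.585
gripper_force: 0.0
```

Call:
drive_tool([
  [[33,-23,0,0],[66,-46,0,0],[99,-69,0,0],[132,-92,0,0],[165,-115,0,0]],
])

```text
t: 1.35
tcp_pos: [0.5674, -0.0405, 0.271]
tool_rot: [0.976, 0.218, -0.0, -0.0]
force: [1.2, -1.0, 0.8]
finger_gap: 0.582
gripper_force: 0.0
```

Call:
drive_tool([
  [[24,-16,0,0.11],[42,-29,0,0.22],[51,-36,0,0.33],[54,-38,0,0.44],[54,-38,0,0.44]],
])

```text
t: 1.77
tcp_pos: [0.5999, 0.0162, 0.2706]
tool_rot: [1.0, 0.0, -0.0, -0.0]
force: [-0.5, -0.5, 0.4]
finger_gap: 0.586
gripper_force: 0.0
```

```bash
cat >> h.py <<'E'
def where():
    s=manip.sense();x,y,z,w=s["tool_rot"];return s,np.array(s["tcp_pos"]),2*np.degrees(np.arctan2(y,x))
def to(p,psi):
    s,c,a=where();r=np.radians(a);d=np.array(p)-c
    print("t",round(s["t"],2),"tcp",c.round(4),"psi",round(a,1),"q6",round(s["q"][5],2),"F",np.round(s["force"],1),"gap",round(s["finger_gap"]*85.4,1),
      "\n delta mm",(1000*np.array([d[0]*np.cos(r)+d[1]*np.sin(r),d[0]*np.sin(r)-d[1]*np.cos(r),-d[2]])).round(1),"turn",round(np.radians((a-psi+180)%360-180),3))
E
python3 - <<'E'
from h import *
to([.601,.015,.121],0)
t=cv2.imread("pics/top0.png")
# cradle board edges: line fits on a saturation mask, side edges only
hsv=cv2.cvtColor(t,cv2.COLOR_BGR2HSV)
u=np.array([np.cos(np.radians(-27.3)),np.sin(np.radians(-27.3)),0]);n=np.array([-u[1],u[0],0]);C=np.array([.4918,-.3406,.01])
g=cv2.GaussianBlur(hsv[...,1],(3,3),0).astype(float)
def edge(a,b):  # strongest saturation step going from a to b at board height
    S=np.linspace(0,1,81);P=proj("top",[a+(b-a)*k for k in S]).astype(np.float32)
    v=cv2.remap(g.astype(np.float32),P[:,:1],P[:,1:],cv2.INTER_LINEAR).ravel();d=np.abs(v[6:]-v[:-6]);i=d.argmax();return (a+(b-a)*S[i+3]),d[i]
for nm,off,dr in[("-n",np.linspace(-.06,.06,9),-n),("+n",np.linspace(-.06,.0,7),n),]:
    E=np.array([edge(C+u*o+dr*.035,C+u*o+dr*.075)[0] for o in off]);print(nm,((E-C)@n*1000).round(1))
for nm,off,dr in[("-u",np.linspace(-.04,.04,9),-u),("+u",np.linspace(-.04,.04,9),u)]:
    E=np.array([edge(C+n*o+dr*.06,C+n*o+dr*.1)[0] for o in off]);print(nm,((E-C)@u*1000).round(1))
E
```

```text
t 1.77 tcp [0.5999 0.0162 0.2706] psi 0.0 q6 1.41 F [-0.5 -0.5  0.4] gap 50.0 
 delta mm [  1.1   1.2 149.6] turn 0.0
-n [-54.5 -54.5 -54.  -54.  -53.5 -54.  -53.  -59.5 -58.5]
+n [58.5 58.  58.  59.  58.5 58.5 58.5]
-u [-80.5 -80.5 -80.  -81.  -80.  -81.  -81.  -80.5 -80.5]
+u [80.  80.5 76.  76.5 77.  80.  80.5 79.  76.5]
```

Call:
drive_tool([
  [[1,1,30,0],[1,1,60,0],[1,1,90,0],[1,1,115,0],[1,1,130,0]],
])

```text
t: 2.18
tcp_pos: [0.5984, 0.0134, 0.1381]
tool_rot: [1.0, 0.001, -0.003, -0.0]
force: [1.1, 0.0, 0.7]
finger_gap: 0.583
gripper_force: 0.0
```

Call:
drive_tool([
  [[0,0,8,0],[0,0,15,0],[0,0,19,0],[0,0,19,0],[0,0,19,0]],
])

```text
t: 2.6
tcp_pos: [0.6014, 0.0136, 0.1231]
tool_rot: [1.0, 0.0, 0.001, 0.0]
force: [-0.9, 0.7, 0.2]
finger_gap: 0.588
gripper_force: 0.0
```

```bash
python3 - <<'E'
from h import *
to([.601,.015,.121],0)
s=snap("side","s1");t=snap("top","t1")
o=np.hstack([crop(s,240,150,100,130,4),crop(t,262,150,90,130,4)]);cv2.imwrite("pics/z1.png",o)
E
```

```text
t 2.6 tcp [0.6014 0.0136 0.1231] psi 0.0 q6 1.41 F [-0.9  0.7  0.2] gap 50.2 
 delta mm [-0.4 -1.4  2.1] turn 0.0
```

View pics/z1.png

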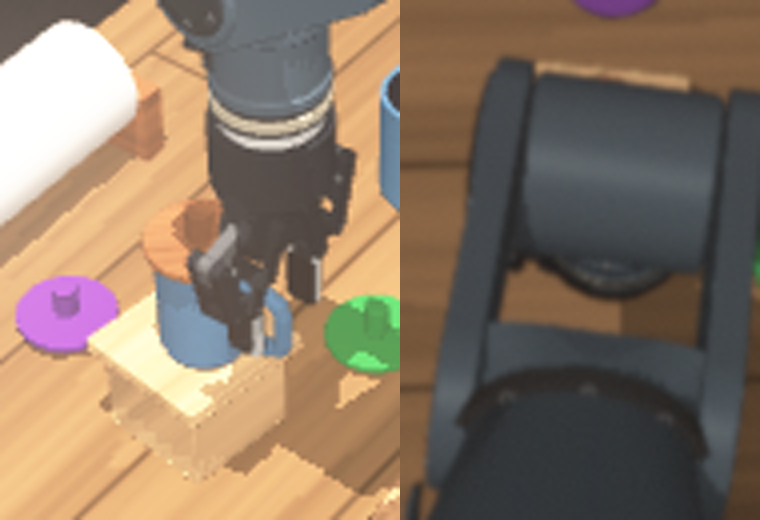

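The side crop shows the fingers straddling the handle, with the gripper body clear of the knob. Next I'll centre on the handle, close and lift slightly.

Call:
drive_tool([
  [[0,-1,1,0],[0,-1,1,0],[0,-1,1,0],[0,-1,1,0],[0,-1,1,0]],
], jaw=2, force=90)

```text
t: 3.12
tcp_pos: [0.601, 0.015, 0.1218]
tool_rot: [1.0, -0.0, 0.0, -0.0]
force: [-1.0, 1.2, 3.2]
finger_gap: 0.128
gripper_force: 87.2
```

Call:
drive_tool([
  [[0,0,0,0],[0,0,0,0],[0,0,-3,0],[0,0,-6,0],[0,0,-10,0]],
])

```text
t: 3.53
tcp_pos: [0.5999, 0.0148, 0.1306]
tool_rot: [1.0, -0.0, -0.001, -0.0]
force: [0.3, 0.5, -2.5]
finger_gap: 0.125
gripper_force: 87.2
```

```bash
python3 - <<'E'
from h import *
to([.601,.015,.121],0)
s=snap("side","s2")
cv2.imwrite("pics/z2.png",crop(s,240,150,100,130,4))
E
```

```text
t 3.53 tcp [0.5999 0.0148 0.1306] psi -0.0 q6 1.41 F [ 0.3  0.5 -2.5] gap 10.7 
 delta mm [ 1.1 -0.2  9.6] turn -0.0
```

View pics/z2.png

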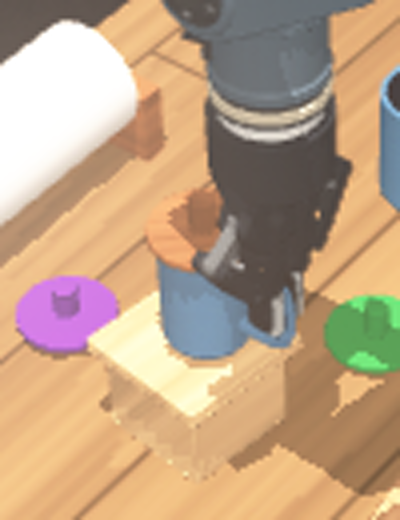

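The mug hangs upright from the handle with its lid on, and the wrist force agrees (about 3 N). I'll carry it towards the mat, turning the handle to -y.

Call:
drive_tool([
  [[0,0,-6,0],[0,0,-13,0],[0,0,-21,0],[0,0,-27,0],[0,0,-30,0]],
])

```text
t: 4.0
tcp_pos: [0.6016, 0.0147, 0.1629]
tool_rot: [1.0, -0.0, 0.001, 0.0]
force: [-0.1, -0.4, -2.0]
finger_gap: 0.13
gripper_force: 87.2
```

Call:
drive_tool([
  [[-8,2,0,0],[-22,7,0,0],[-40,12,0,0],[-58,18,0,0],[-76,23,0,0]],
])

```text
t: 4.42
tcp_pos: [0.523, -0.0084, 0.1611]
tool_rot: [1.0, 0.0, -0.001, 0.0]
force: [-0.4, 0.2, -2.2]
finger_gap: 0.127
gripper_force: 87.3
```

Call:
drive_tool([
  [[-18,5,0,0],[-36,11,0,0],[-54,16,0,0],[-66,20,0,0],[-71,22,0,0]],
])

```text
t: 4.83
tcp_pos: [0.4505, -0.03, 0.1612]
tool_rot: [1.0, -0.0, -0.002, -0.0]
force: [1.3, -0.1, -2.6]
finger_gap: 0.129
gripper_force: 87.4
```

Call:
drive_tool([
  [[0,0,0,-0.04],[0,0,0,-0.12],[0,0,0,-0.21],[0,0,0,-0.3],[0,0,0,-0.39]],
])

```text
t: 5.25
tcp_pos: [0.4541, -0.0303, 0.1615]
tool_rot: [0.981, 0.196, 0.0, 0.0]
force: [0.9, -1.1, -3.3]
finger_gap: 0.123
gripper_force: 87.2
```

Call:
drive_tool([
  [[0,0,0,-0.09],[0,0,0,-0.18],[0,0,0,-0.27],[0,0,0,-0.36],[0,0,0,-0.45]],
])

```text
t: 5.67
tcp_pos: [0.4542, -0.0303, 0.1614]
tool_rot: [0.912, 0.41, 0.0, 0.0]
force: [0.5, 1.8, -2.1]
finger_gap: 0.123
gripper_force: 87.2
```

Call:
drive_tool([
  [[0,0,0,-0.09],[0,0,0,-0.18],[0,0,0,-0.27],[0,0,0,-0.36],[0,0,0,-0.45]],
])

```text
t: 6.08
tcp_pos: [0.4543, -0.0303, 0.1615]
tool_rot: [0.798, 0.603, 0.0, 0.001]
force: [-0.0, 0.2, -2.3]
finger_gap: 0.128
gripper_force: 87.2
```

Call:
drive_tool([
  [[0,0,0,-0.09],[0,0,0,-0.17],[0,0,0,-0.23],[0,0,0,-0.27],[0,0,0,-0.28]],
])

```text
t: 6.5
tcp_pos: [0.4543, -0.0303, 0.1615]
tool_rot: [0.707, 0.707, 0.0, 0.001]
force: [0.1, 0.6, -2.0]
finger_gap: 0.124
gripper_force: 87.3
```

```bash
python3 - <<'E'
from h import *
to([.453,-.030,.047],90)
s=snap("side","s3")
cv2.imwrite("pics/z3.png",crop(s,290,190,150,130,3))
E
```

```text
t 6.5 tcp [ 0.4543 -0.0303  0.1615] psi 90.0 q6 -0.31 F [ 0.1  0.6 -2. ] gap 10.6 
 delta mm [  0.3  -1.3 114.5] turn 0.0
```

View pics/z3.png

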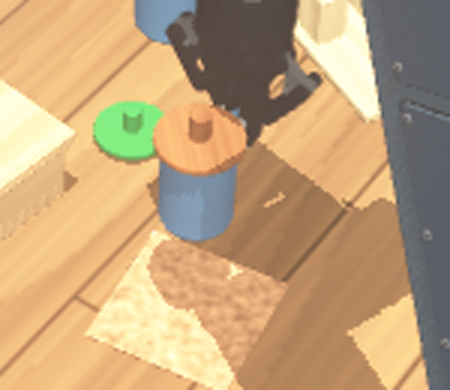

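The mug is above the mat, upright with the lid seated. I'll lower it, slowing near contact.

Call:
drive_tool([
  [[0,-1,10,0],[0,-1,28,0],[0,-1,46,0],[0,-1,64,0],[0,-1,80,0]],
])

```text
t: 6.97
tcp_pos: [0.4533, -0.0303, 0.0806]
tool_rot: [0.708, 0.706, 0.0, 0.001]
force: [0.0, 0.2, -2.1]
finger_gap: 0.128
gripper_force: 87.4
```

Call:
drive_tool([
  [[0,0,12,0],[0,0,20,0],[0,0,26,0],[0,0,29,0],[0,0,30,0]],
])

```text
t: 7.38
tcp_pos: [0.4531, -0.0302, 0.0511]
tool_rot: [0.708, 0.707, 0.0, 0.0]
force: [0.2, -0.4, -2.5]
finger_gap: 0.128
gripper_force: 87.4
```

Call:
drive_tool([
  [[0,0,1,0],[0,0,2,0],[0,0,3,0],[0,0,3,0],[0,0,3,0]],
])

```text
t: 7.8
tcp_pos: [0.4529, -0.0302, 0.0486]
tool_rot: [0.707, 0.707, 0.0, 0.0]
force: [-1.0, -0.1, -3.3]
finger_gap: 0.127
gripper_force: 87.4
```

Call:
drive_tool([
  [[0,0,0.7,0],[0,0,1.4,0],[0,0,1.4,0]],
])

```text
t: 8.05
tcp_pos: [0.4528, -0.0302, 0.0469]
tool_rot: [0.707, 0.707, -0.0, -0.0]
force: [-0.7, -0.9, -2.8]
finger_gap: 0.125
gripper_force: 87.4
```

Call:
drive_tool([
  [[0,0,0.7,0],[0,0,1.4,0],[0,0,1.4,0]],
])

```text
t: 8.3
tcp_pos: [0.4528, -0.0304, 0.0458]
tool_rot: [0.707, 0.707, -0.0, 0.0]
force: [-1.1, -0.6, 2.6]
finger_gap: 0.129
gripper_force: 88.4
```

Contact at TCP z≈0.046. I'll release and rise.

Call:
drive_tool([
  [[0,0,-0.5,0],[0,0,-0.5,0],[0,0,-0.5,0],[0,0,-0.5,0],[0,0,-0.5,0]],
], jaw=40)

```text
t: 8.72
tcp_pos: [0.4529, -0.0301, 0.046]
tool_rot: [0.707, 0.707, 0.0, 0.0]
force: [-0.2, -0.3, 0.7]
finger_gap: 0.472
gripper_force: 0.0
```

Call:
drive_tool([
  [[0,0,-8,0],[0,0,-28,0],[0,0,-58,0],[0,0,-90,0],[0,0,-120,0]],
])

```text
t: 9.13
tcp_pos: [0.4523, -0.03, 0.1677]
tool_rot: [0.707, 0.707, -0.0, -0.0]
force: [1.2, -0.4, 0.0]
finger_gap: 0.471
gripper_force: 0.0
```

Call:
drive_tool([
  [[-40,0,-20,0],[-80,0,-20,0],[-120,0,-20,0],[-120,0,-20,0],[-120,0,-20,0]],
])

```text
t: 9.55
tcp_pos: [0.4528, -0.1523, 0.1867]
tool_rot: [0.709, 0.705, 0.0, 0.001]
force: [0.8, 0.8, 0.1]
finger_gap: 0.463
gripper_force: 0.0
```

```bash
python3 - <<'E'
from h import *
to([.453,.027,.15],90)
s=snap("side","s4");t=snap("top","t4")
cv2.imwrite("pics/z4.png",np.hstack([crop(s,290,190,130,130,3),crop(t,250,220,130,130,3)]))
E
```

```text
t 9.55 tcp [ 0.4528 -0.1523  0.1867] psi 89.7 q6 -0.55 F [0.8 0.8 0.1] gap 39.6 
 delta mm [179.3  -0.8  36.7] turn -0.005
```

View pics/z4.png

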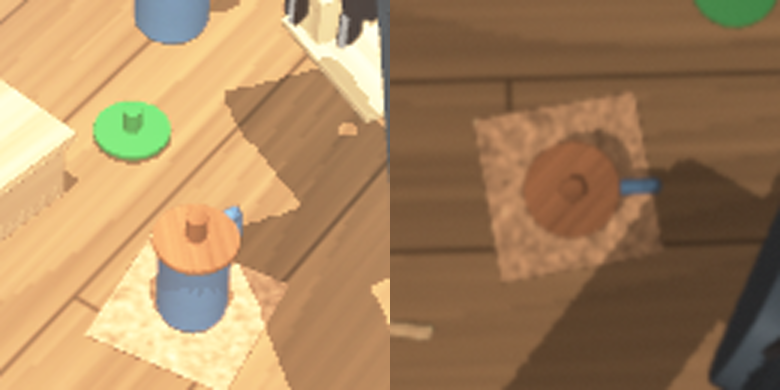

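The mug stands upright on the mat with the lid on. In the top view the disc centre is at about (310.7,283), the knob top at about (311.3,281.7), and the handle points right (-y).

```bash
python3 - <<'E'
from h import *
t=cv2.imread("pics/t4.png")
h=cv2.cvtColor(t,cv2.COLOR_BGR2HSV);print(h[285,302],h[270,285],h[285,333])
print(ray("top",(310.7,283),.096),ray("top",(311.3,281.7),.12))
c=comps(t,(285,255,60,60),(3,143,60),(13,255,150));
for k in c:print(cv2.minEnclosingCircle(k))
print("side",proj("side",[[.453,.027,.096],[.453,.027,.12]]))
b=comps(t,(322,270,30,25),(95,50,30),(125,255,255),8)
for k in b:
    x,y,w,hh=cv2.boundingRect(k);print(x,y,w,hh,[ray("top",(x+a,y+hh/2-.5),.080)[:2] for a in(0,w)])
to([.453,.027,.15],90)
E
```

```text
[ 12 151 149] [ 13 124 158] [ 12 111 173]
[0.45125846 0.02289656 0.096     ] [0.45413434 0.02175463 0.12      ]
((310.2958068847656, 282.5787658691406), 15.671801567077637)
side [[355.00126008 268.15707216]
 [355.3889969  261.5935327 ]]
327 280 12 4 [array([ 0.45348994, -0.01384833]), array([ 0.45272129, -0.0407515 ])]
t 9.65 tcp [ 0.4518 -0.1495  0.186 ] psi 89.9 q6 -0.55 F [-0.4 -0.5 -0.5] gap 39.9 
 delta mm [176.5   0.9  36. ] turn -0.002
```

Call:
drive_tool([
  [[40,0,0,0],[80,0,0,0],[120,0,0,0],[155,0,0,0],[175,0,0,0]],
])

```text
t: 10.07
tcp_pos: [0.4503, 0.0297, 0.1857]
tool_rot: [0.706, 0.708, -0.0, -0.002]
force: [0.3, 0.8, -0.7]
finger_gap: 0.467
gripper_force: 0.0
```

Call:
drive_tool([
  [[0,0,20,0],[0,0,45,0],[0,0,65,0],[0,0,78,0],[0,0,84,0]],
])

```text
t: 10.48
tcp_pos: [0.4505, 0.0268, 0.1004]
tool_rot: [0.706, 0.708, -0.001, -0.002]
force: [0.6, -0.0, -0.5]
finger_gap: 0.463
gripper_force: 0.0
```

Call:
drive_tool([
  [[0,0,0,0],[0,0,0,0],[0,0,0,0],[0,0,0,0],[0,0,0,0]],
])

```text
t: 10.9
tcp_pos: [0.4534, 0.0248, 0.1028]
tool_rot: [0.707, 0.707, 0.001, 0.001]
force: [-0.3, -0.1, -0.2]
finger_gap: 0.468
gripper_force: 0.0
```

```bash
python3 - <<'E'
from h import *
to([.453,.0255,.101],90)
E
```

```text
t 10.9 tcp [0.4534 0.0248 0.1028] psi 89.9 q6 -0.19 F [-0.3 -0.1 -0.2] gap 39.9 
 delta mm [ 0.7 -0.4  1.8] turn -0.001
```

Call:
drive_tool([
  [[0,0,1,0],[0,0,2,0],[0,0,2,0],[0,0,2,0],[0,0,2,0]],
], jaw=5, force=40)

```text
t: 11.32
tcp_pos: [0.4525, 0.0248, 0.1005]
tool_rot: [0.707, 0.707, -0.0, -0.0]
force: [-1.6, -0.1, 6.0]
finger_gap: 0.192
gripper_force: 38.9
```

Call:
drive_tool([
  [[0,0,0,0],[0,0,-2,0],[0,0,-6,0],[0,0,-12,0],[0,0,-20,0]],
])

```text
t: 11.73
tcp_pos: [0.4526, 0.0249, 0.1203]
tool_rot: [0.707, 0.707, -0.0, -0.0]
force: [0.3, -0.1, -0.4]
finger_gap: 0.19
gripper_force: 39.0
```

Call:
drive_tool([
  [[0,0,-12,0],[0,0,-27,0],[0,0,-40,0],[0,0,-48,0],[0,0,-50,0]],
])

```text
t: 12.15
tcp_pos: [0.4539, 0.0247, 0.1718]
tool_rot: [0.707, 0.707, 0.001, 0.002]
force: [-0.1, 0.2, -0.2]
finger_gap: 0.191
gripper_force: 39.0
```

```bash
python3 - <<'E'
from h import *
to([.476,.3255,.12],90)
s=snap("side","s5");cv2.imwrite("pics/z5.png",crop(s,290,150,150,170,3))
t=cv2.imread("pics/top0.png");c=max(comps(t,(150,245,65,65),(8,100,145),(18,255,255)),key=cv2.contourArea);e=cv2.fitEllipse(c);print(e,ray("top",e[0],.008))
s=cv2.imread("pics/side0.png");c=max(comps(s,(240,345,60,52),(8,60,130),(28,118,255)),key=cv2.contourArea);e=cv2.fitEllipse(c);print(e,ray("side",e[0],.008))
E
```

```text
t 12.15 tcp [0.4539 0.0247 0.1718] psi 89.9 q6 -0.19 F [-0.1  0.2 -0.2] gap 16.3 
 delta mm [300.8  21.9  51.8] turn -0.001
((181.21688842773438, 276.2705078125), (40.917362213134766, 41.811927795410156), 46.02421188354492) [0.47536993 0.32619656 0.008     ]
((269.0027770996094, 370.8620300292969), (38.29378128051758, 43.254398345947266), 76.82662200927734) [0.47543338 0.33072056 0.008     ]
```

View pics/z5.png

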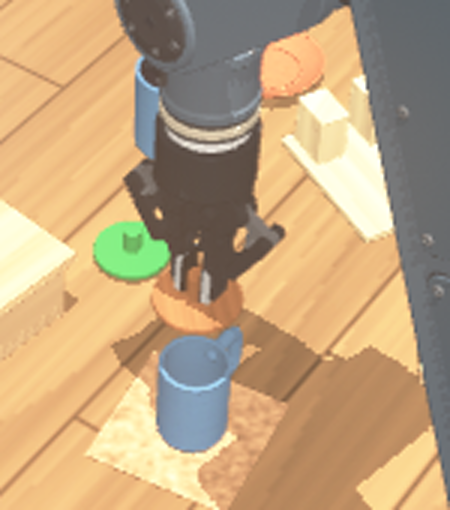

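The lid is lifted cleanly and the mug stayed upright on the mat. Coaster centre is about (0.4755, 0.328).

Call:
drive_tool([
  [[12,1,0,0],[36,3,0,0],[68,5,0,0],[100,8,0,0],[132,10,0,0]],
])

```text
t: 12.62
tcp_pos: [0.4626, 0.1579, 0.1693]
tool_rot: [0.708, 0.706, -0.001, -0.0]
force: [0.3, 0.1, -0.0]
finger_gap: 0.195
gripper_force: 39.0
```

Call:
drive_tool([
  [[32,2,0,0],[64,4,0,0],[96,6,0,0],[128,8,0,0],[150,10,0,0]],
])

```text
t: 13.03
tcp_pos: [0.4725, 0.3094, 0.1691]
tool_rot: [0.707, 0.707, -0.0, -0.0]
force: [0.4, -0.5, -0.5]
finger_gap: 0.191
gripper_force: 39.0
```

Call:
drive_tool([
  [[12,1,0,0],[19,1,10,0],[21,2,30,0],[21,2,50,0],[21,2,70,0]],
])

```text
t: 13.45
tcp_pos: [0.4746, 0.3267, 0.0983]
tool_rot: [0.708, 0.707, -0.001, -0.0]
force: [-0.0, 0.5, -0.7]
finger_gap: 0.191
gripper_force: 39.0
```

Call:
drive_tool([
  [[0,0,20,0],[0,0,40,0],[0,0,55,0],[0,0,64,0],[0,0,70,0]],
])

```text
t: 13.87
tcp_pos: [0.4741, 0.3263, 0.0281]
tool_rot: [0.708, 0.706, -0.002, -0.001]
force: [-0.0, 0.3, -0.8]
finger_gap: 0.191
gripper_force: 39.0
```

Call:
drive_tool([
  [[0,0,0,0],[0,0,0,0],[0,0,0,0]],
])

```text
t: 14.12
tcp_pos: [0.4758, 0.3279, 0.0308]
tool_rot: [0.708, 0.707, 0.001, 0.0]
force: [-0.0, 0.8, 0.2]
finger_gap: 0.189
gripper_force: 39.0
```

```bash
python3 - <<'E'
from h import *
to([.4755,.328,.0255],90)
E
```

```text
t 14.12 tcp [0.4758 0.3279 0.0308] psi 89.9 q6 0.41 F [-0.   0.8  0.2] gap 16.2 
 delta mm [ 0.1 -0.3  5.3] turn -0.001
```

Call:
drive_tool([
  [[0,0,1.5,0],[0,0,3,0],[0,0,4,0],[0,0,4,0]],
])

```text
t: 14.45
tcp_pos: [0.4752, 0.3279, 0.0262]
tool_rot: [0.707, 0.707, 0.0, 0.0]
force: [-0.9, 0.3, -0.8]
finger_gap: 0.19
gripper_force: 39.0
```

Call:
drive_tool([
  [[0,0,0.7,0],[0,0,1.4,0],[0,0,1.4,0]],
])

```text
t: 14.7
tcp_pos: [0.4752, 0.328, 0.0255]
tool_rot: [0.707, 0.707, 0.0, 0.0]
force: [-1.4, 0.2, 5.3]
finger_gap: 0.189
gripper_force: 39.7
```

Contact. I'll release the lid, rise, and look.

Call:
drive_tool([
  [[0,0,-0.5,0],[0,0,-0.5,0],[0,0,-0.5,0],[0,0,-0.5,0],[0,0,-0.5,0]],
], jaw=45)

```text
t: 15.12
tcp_pos: [0.4751, 0.3278, 0.025]
tool_rot: [0.707, 0.707, -0.0, -0.0]
force: [-0.8, -0.2, 0.5]
finger_gap: 0.527
gripper_force: 0.0
```

Call:
drive_tool([
  [[0,0,-10,0],[0,0,-35,0],[0,0,-70,0],[0,0,-105,0],[0,0,-140,0]],
])

```text
t: 15.53
tcp_pos: [0.4747, 0.3276, 0.1669]
tool_rot: [0.707, 0.707, -0.0, -0.0]
force: [0.5, -0.6, 0.7]
finger_gap: 0.528
gripper_force: 0.0
```

Call:
drive_tool([
  [[-40,-3,0,0],[-80,-6,0,0],[-120,-9,0,0],[-150,-11,0,0],[-160,-12,0,0]],
], jaw=85)

```text
t: 15.95
tcp_pos: [0.4621, 0.1646, 0.1658]
tool_rot: [0.709, 0.706, -0.001, 0.0]
force: [0.9, 0.7, 0.8]
finger_gap: 1.0
gripper_force: 0.0
```

```bash
python3 - <<'E'
from h import *
to([.453,.0275,.16],90)
s=snap("side","s6");t=snap("top","t6")
cv2.imwrite("pics/z6.png",np.hstack([crop(s,230,230,160,170,2.5),crop(t,150,230,150,170,2.5)]))
E
```

```text
t 15.95 tcp [0.4621 0.1646 0.1658] psi 89.8 q6 0.12 F [0.9 0.7 0.8] gap 85.4 
 delta mm [-137.1   -8.6    5.8] turn -0.004
```

View pics/z6.png

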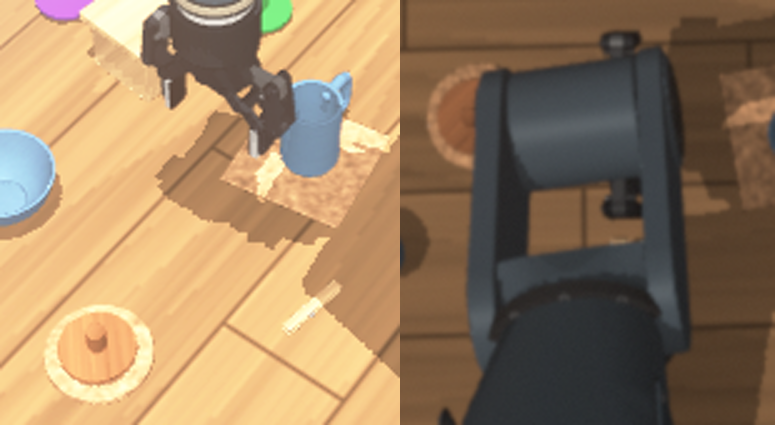

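The lid sits knob up in the middle of the coaster (side-view centre about (269,370)), and the mug is still upright on the mat. Next I'll grasp its body.

Call:
drive_tool([
  [[-35,-2,0,0],[-70,-5,0,0],[-105,-7,0,0],[-128,-9,0,0],[-138,-9,0,0]],
])

```text
t: 16.47
tcp_pos: [0.4546, 0.0287, 0.1654]
tool_rot: [0.708, 0.706, 0.0, 0.0]
force: [-0.2, 0.7, -0.6]
finger_gap: 0.994
gripper_force: 0.0
```

Call:
drive_tool([
  [[0,0,0,0],[0,0,0,0],[0,0,8,0],[0,0,16,0],[0,0,20,0]],
])

```text
t: 16.88
tcp_pos: [0.4531, 0.0312, 0.1439]
tool_rot: [0.707, 0.707, -0.0, -0.001]
force: [-1.2, -0.3, -0.3]
finger_gap: 0.996
gripper_force: 0.0
```

```bash
python3 - <<'E'
from h import *
to([.453,.027,.036],90)
E
```

```text
t 16.88 tcp [0.4531 0.0312 0.1439] psi 90.1 q6 -0.18 F [-1.2 -0.3 -0.3] gap 85.0 
 delta mm [-4.200e+00 -1.000e-01  1.079e+02] turn 0.001
```

Call:
drive_tool([
  [[-2,0,12,0],[-4,0,30,0],[-4,0,50,0],[-4,0,70,0],[-4,0,85,0]],
])

```text
t: 17.3
tcp_pos: [0.4531, 0.0267, 0.0583]
tool_rot: [0.707, 0.707, -0.001, -0.001]
force: [0.3, 0.2, -0.4]
finger_gap: 0.997
gripper_force: 0.0
```

Call:
drive_tool([
  [[0,0,10,0],[0,0,18,0],[0,0,22,0],[0,0,22,0],[0,0,22,0]],
])

```text
t: 17.72
tcp_pos: [0.4539, 0.0261, 0.0381]
tool_rot: [0.707, 0.707, -0.0, -0.0]
force: [0.1, -0.0, 0.1]
finger_gap: 0.994
gripper_force: 0.0
```

Call:
drive_tool([
  [[0,0,0,0],[0,0,0,0],[0,0,0,0],[0,0,0,0],[0,0,0,0]],
], jaw=40, force=50)

```text
t: 18.13
tcp_pos: [0.4536, 0.0259, 0.0391]
tool_rot: [0.707, 0.707, 0.0, 0.0]
force: [-0.9, 0.2, 4.7]
finger_gap: 0.705
gripper_force: 53.0
```

```bash
python3 - <<'E'
from h import *
to([.453,.027,.036],90)
E
```

```text
t 18.13 tcp [0.4536 0.0259 0.0391] psi 89.9 q6 -0.19 F [-0.9  0.2  4.7] gap 60.2 
 delta mm [ 1.1 -0.6  3.1] turn -0.001
```

Grip reads 60 mm on the body. I'll lift, carry to the cradle and turn.

Call:
drive_tool([
  [[0,0,-4,0],[0,0,-12,0],[0,0,-25,0],[0,0,-42,0],[0,0,-60,0]],
])

```text
t: 18.55
tcp_pos: [0.4535, 0.0258, 0.099]
tool_rot: [0.708, 0.707, -0.0, -0.0]
force: [0.2, -0.3, -2.2]
finger_gap: 0.699
gripper_force: 54.4
```

Call:
drive_tool([
  [[-6,0,-16,0],[-20,1,-30,0],[-42,2,-38,0],[-68,4,-40,0],[-96,6,-40,0]],
])

```text
t: 18.97
tcp_pos: [0.46, -0.0708, 0.1398]
tool_rot: [0.707, 0.707, 0.001, 0.001]
force: [-0.0, -0.7, -1.7]
finger_gap: 0.702
gripper_force: 54.5
```

Call:
drive_tool([
  [[-28,2,0,0],[-56,4,0,0],[-84,6,0,0],[-112,8,0,0],[-140,9,0,0]],
])

```text
t: 19.38
tcp_pos: [0.4685, -0.2116, 0.1388]
tool_rot: [0.708, 0.707, 0.0, 0.0]
force: [0.5, 0.5, -2.6]
finger_gap: 0.705
gripper_force: 54.5
```

Call:
drive_tool([
  [[-28,2,0,0],[-56,4,0,0],[-84,6,0,0],[-106,7,0,0],[-120,8,0,0]],
])

```text
t: 19.8
tcp_pos: [0.4766, -0.333, 0.1388]
tool_rot: [0.708, 0.706, -0.0, 0.001]
force: [0.8, -0.2, -1.4]
finger_gap: 0.705
gripper_force: 54.4
```

Call:
drive_tool([
  [[0,0,0,-0.05],[0,0,0,-0.14],[0,0,0,-0.23],[0,0,0,-0.32],[0,0,0,-0.41]],
])

```text
t: 20.22
tcp_pos: [0.4761, -0.3293, 0.1383]
tool_rot: [0.547, 0.837, 0.0, -0.001]
force: [-0.2, 0.8, -2.1]
finger_gap: 0.701
gripper_force: 54.4
```

Call:
drive_tool([
  [[0,0,0,-0.09],[0,0,0,-0.18],[0,0,0,-0.27],[0,0,0,-0.36],[0,0,0,-0.45]],
])

```text
t: 20.63
tcp_pos: [0.4762, -0.3292, 0.1384]
tool_rot: [0.346, 0.938, 0.0, -0.0]
force: [-0.6, 0.5, -3.0]
finger_gap: 0.705
gripper_force: 54.4
```

Call:
drive_tool([
  [[0,0,0,-0.09],[0,0,0,-0.17],[0,0,0,-0.22],[0,0,0,-0.235],[0,0,0,-0.235]],
])

```text
t: 21.05
tcp_pos: [0.4763, -0.3295, 0.1383]
tool_rot: [0.236, 0.972, 0.0, -0.0]
force: [0.0, 0.8, -2.0]
finger_gap: 0.703
gripper_force: 54.4
```

```bash
python3 - <<'E'
from h import *
to([.476,-.330,.0455],152.7)
s=snap("side","s7");t=snap("top","t7")
cv2.imwrite("pics/z7.png",np.hstack([crop(s,320,80,150,170,2.6),crop(t,400,190,150,170,2.6)]))
E
```

```text
t 21.05 tcp [ 0.4763 -0.3295  0.1383] psi 152.7 q6 -1.89 F [ 0.   0.8 -2. ] gap 60.0 
 delta mm [ 0.  -0.6 92.8] turn -0.001
```

View pics/z7.png

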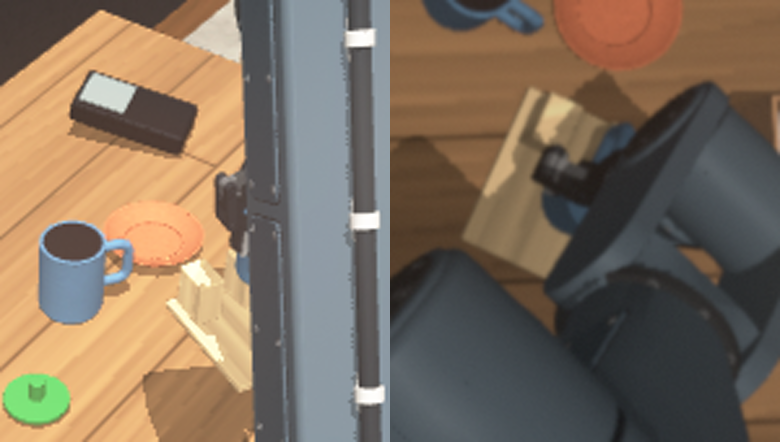

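Top view shows the handle pointing towards the gap at about (488,244), still about 100 mm up. The left block is partly visible at about (461,234) and the arm hides the rest. Before lowering I'll check the cradle pose against the block tops in the first picture.

```bash
python3 - <<'E'
from h import *
u=np.array([np.cos(np.radians(-27.3)),np.sin(np.radians(-27.3)),0]);n=np.array([-u[1],u[0],0]);O=np.array([.475,-.3295,0])
t=cv2.imread("pics/top0.png");s=cv2.imread("pics/side0.png")
for sg in(1,-1):
    Q=[O+u*a+n*sg*b+[0,0,.065] for a,b in((.043,.014),(.088,.014),(.088,.046),(.043,.046))]
    for im,nm in((t,"top"),(s,"side")):
        for p in proj(nm,Q): im[int(round(p[1])),int(round(p[0]))]=(0,0,255)
for im,nm in((t,"top"),(s,"side")):
    for p in proj(nm,[O+u*a+n*b+[0,0,.01] for a,b in((-.0595,-.055),(-.0595,.055),(.0955,.055),(.0955,-.055))]): im[int(round(p[1])),int(round(p[0]))]=(255,0,255)
cv2.imwrite("pics/z8.png",np.hstack([cv2.resize(t[215:305,420:505],None,fx=4.7,fy=4.7,interpolation=0),cv2.resize(s[165:255,375:460],None,fx=4.7,fy=4.7,interpolation=0)]))
E
```

```text
(no output)
```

View pics/z8.png

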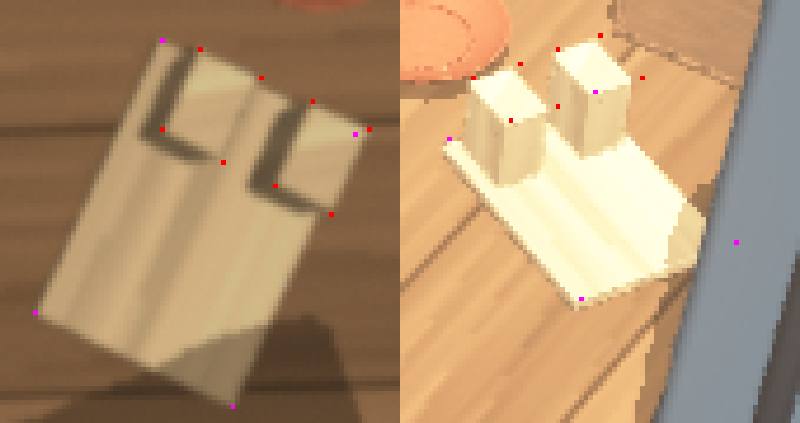

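The reprojected block tops (red) and board corners (magenta) match the top view. The side view differs by only about 2 px (about 2 mm), well within the gap's ±8 mm clearance. I'll nudge 1 mm and lower.

Call:
drive_tool([
  [[0,1,8,0],[0,1,22,0],[0,1,38,0],[0,1,52,0],[0,1,62,0]],
])

```text
t: 21.57
tcp_pos: [0.4763, -0.3286, 0.0744]
tool_rot: [0.236, 0.972, 0.001, -0.001]
force: [0.5, -0.3, -2.6]
finger_gap: 0.703
gripper_force: 54.4
```

Call:
drive_tool([
  [[0,0,8,0],[0,0,16,0],[0,0,22,0],[0,0,25,0],[0,0,26,0]],
])

```text
t: 21.98
tcp_pos: [0.4769, -0.3292, 0.0496]
tool_rot: [0.236, 0.972, 0.0, -0.0]
force: [-0.3, -0.4, -2.0]
finger_gap: 0.705
gripper_force: 54.4
```

Call:
drive_tool([
  [[0,0,1,0],[0,0,2,0],[0,0,3,0],[0,0,3,0]],
])

```text
t: 22.32
tcp_pos: [0.4771, -0.3294, 0.0473]
tool_rot: [0.236, 0.972, -0.0, 0.0]
force: [0.2, 0.4, -3.0]
finger_gap: 0.701
gripper_force: 54.4
```

Call:
drive_tool([
  [[0,0,0.7,0],[0,0,1.4,0],[0,0,1.4,0]],
])

```text
t: 22.57
tcp_pos: [0.4769, -0.3293, 0.0457]
tool_rot: [0.236, 0.972, 0.0, -0.0]
force: [-1.0, -0.5, -1.5]
finger_gap: 0.704
gripper_force: 54.4
```

Call:
drive_tool([
  [[0,0,0.6,0],[0,0,1.2,0],[0,0,1.2,0]],
])

```text
t: 22.82
tcp_pos: [0.477, -0.3294, 0.0451]
tool_rot: [0.236, 0.972, -0.0, 0.0]
force: [-0.6, -0.3, 3.3]
finger_gap: 0.699
gripper_force: 54.8
```

Seated at the expected height. I'll release, rise and back away.

Call:
drive_tool([
  [[0,0,-0.5,0],[0,0,-0.5,0],[0,0,-0.5,0],[0,0,-0.5,0],[0,0,-0.5,0]],
], jaw=85)

```text
t: 23.23
tcp_pos: [0.477, -0.3293, 0.0449]
tool_rot: [0.236, 0.972, -0.0, 0.0]
force: [-0.5, 0.4, -0.8]
finger_gap: 0.993
gripper_force: 0.0
```

Call:
drive_tool([
  [[0,0,-8,0],[0,0,-30,0],[0,0,-62,0],[0,0,-95,0],[0,0,-130,0]],
])

```text
t: 23.65
tcp_pos: [0.4764, -0.3288, 0.1762]
tool_rot: [0.236, 0.972, 0.0, -0.001]
force: [0.4, -0.6, -0.6]
finger_gap: 0.994
gripper_force: 0.0
```

Call:
drive_tool([
  [[18,35,-5,0],[36,70,-10,0],[54,105,-15,0],[72,140,-20,0],[90,175,-20,0]],
])

```text
t: 24.07
tcp_pos: [0.4775, -0.1312, 0.1966]
tool_rot: [0.237, 0.972, -0.0, 0.001]
force: [0.9, 0.5, 0.9]
finger_gap: 0.997
gripper_force: 0.0
```

Call:
drive_tool([
  [[0,35,0,0],[0,70,0,0],[0,105,0,0],[0,135,0,0],[0,145,0,0]],
])

```text
t: 24.48
tcp_pos: [0.5454, -0.0002, 0.1958]
tool_rot: [0.234, 0.972, 0.001, 0.001]
force: [0.6, 0.0, -0.3]
finger_gap: 0.991
gripper_force: 0.0
```

```bash
python3 - <<'E'
from h import *
to([.477,-.329,.045],152.7)
s=snap("side","s9");t=snap("top","t9")
cv2.imwrite("pics/z9.png",np.hstack([crop(s,360,150,100,120,4),crop(t,415,200,100,120,4)]))
E
```

```text
t 24.48 tcp [ 5.454e-01 -2.000e-04  1.958e-01] psi 152.9 q6 -1.3 F [ 0.6  0.  -0.3] gap 84.7 
 delta mm [ -89.  -323.8  150.8] turn 0.003
```

View pics/z9.png

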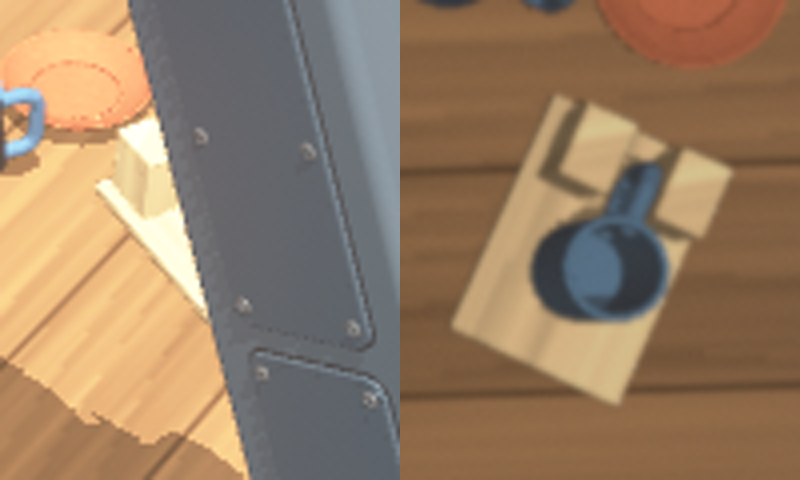

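The top view shows the mug upright in the cradle (rim at about (569,267) in the crop), with its handle in the gap between the blocks and the gripper well clear. I'll hand the job in.

```bash
python3 -c "
from station import manip
print(manip.sign_off())"
```

```text
the job is handed in; nothing more can be done
None
```

The job is handed in, at about 24.6 s: the lid is knob up on the coaster and the mug stands upright in the cradle with its handle in the gap. I viewed 12 pictures, over the limit of 10.

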